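# Clamp a display plinth in the cam jig

### The arm

A 6-joint arm with a two-finger parallel gripper is mounted at the origin on a cart in front of the work surface, level with it; the furniture and walls round the work are solid. World frame = base frame: x ahead of the robot, y to its left, z up, the work surface at z = 0. Lengths are in mm, angles in rad, forces in N, time in s.
With the tool pointing down it reaches from about 275 to 1000 mm from the base axis. Payload 8.4 kg.
Tool frame: the origin (TCP) lies midway between the tips of the shut fingers; the grasp point (between the pads) lies 19 mm behind it; z points along the fingers, y is the line along which they close (so a half turn about z gives the same grasp; the last joint's range is limited). The gripper opens to 85 mm and grips with 20 to 120 N. Pads are 22 mm wide; open, the fingers measure 114 mm over their backs; the gripper's body (76 mm by 85 mm) begins 54 mm behind the grasp point. The pads swing forward as they close: fully open they stand 13 mm farther back than shut.
Start: joints at [1.226, 0.353, 1.633, -0, 1.155, -0.002], TCP at [210.077, 588.639, 231.281] pointing down, gripper open.
Joint ranges: [-2.63, 2.63], [-0.92, 2.1], [0.06, 2.66], [-1.3, 4.44], [0, 2.69], [-3.02, 3.02]. Speed limits (rad/s): [2.22, 2.22, 2.79, 3.14, 3.14, 3.14].

### API

Orientations are given as [roll, pitch, yaw] about the fixed x, y, z axes, in that order (R = Rz(yaw) Ry(pitch) Rx(roll)).
In Python, from rig import monitor, imaging, r gives the robot as it stands.
- The arm moves only by the tool drive_tool, never from a script. Its argument "plan" is a list of rows, each an object of numbers: "x", "y", "z": the shift along the tool's x, y, z in units of 50 mm (1.0 is 50 mm); "ax", "ay", "az": the turn, a rotation vector about the tool's x, y, z in units of 6 degrees (1.0 is 6 degrees); "hand": the finger opening in mm, from 0 to 85.4. In form: [{"x": .., "y": .., "z": .., "ax": .., "ay": .., "az": .., "hand": ..}, ...]. A call has 1 to 8 rows; each row is the pose to reach, as a shift and turn from the pose commanded when the call began, along the tool's axes at that moment; what a row does not reach only later rows make up. A row lasts 1/10 s, in which the tool goes at most 50 mm and 8.59 degrees, less where a joint would pass 70% of its speed; a pose out of reach is approached as far as the arm can. A call with a gripper value outside its range is refused whole. The fingers move at their own pace and stop on an object; "grip_force" is the grip in N (left out, the last holds). Time passes only in rows, so rows that repeat a pose let the fingers close. It gives the time, the measured TCP pose, the force, the opening and the grip force at its end, in the units of the state.
- monitor.sense(): the state, without advancing time (a new reading comes with each control period).
- imaging.grab_frame(name): name is "scene" or "top" or "wrist"; returns the picture (400x640x3 uint8, red, green, blue); there is no depth.
- imaging.camera_info(name): a dict with "mtx" (3x3 intrinsics, pixels), "dist" ([k1, k2, p1, p2, k3] as OpenCV has them; the pictures are not rectified), "R" (3x3) and "t" (3): a world point X has camera coordinates R X + t. Camera axes: x right, y down, z forward; pixel columns grow to the right and rows downward; lengths in mm; the calibration is good to about 2 mm. A picture is of the moment at which its call begins: read the wrist's pose just before it. camera_info takes no time and is no camera call; for the wrist camera it gives the pose at the moment of the call.
- r.sign_off(): hands the job in; it is judged then, once.
The state is a dict: "clock": time; "qpos": joint angles; "qvel": joint speeds; "joint_efforts": joint torques, N m; "eef_pos": TCP position; "tcp_rot": TCP orientation; "contact_force": force on the tool from outside, world axes, zero at the start; "wrist_torque": the same for the moment, N m; "opening": opening from 0.0 (shut) to 1.0 (fully open); "grasp_force": force on a finger pad.
Only numpy, scipy, OpenCV 4.12 (cv2) and the standard library are available. Lean on these libraries where they do the work, as an engineer would, in place of code of your own. Each camera call takes 0.05 s, during which the arm holds its last target. There are 200 camera calls.

### The job

Get the dark wooden plinth clamped in the little jig, ready for drilling; the jig was left with its cam clamp closed. Swing the red lever fully open, push the plinth along the guide until it sits fully home against the end stop, then swing the lever all the way back so that the rubber pad holds the plinth tight against the fence. Do it all by pushing with a fingertip: never lift the plinth, and leave the tools and pots around the jig where they are.

Things in the scene. Friction and masses are not known exactly. Their poses are not given: they have to be found in the camera images.
- jig: Cam-clamp jig, fixed to the desk: plywood board 6 mm thick, from x -100 to +42 mm and y -55 to +125 mm of its own frame. Origin at desk height, under the centre of a plinth that is fully home; z up. The plinth slides in -y between a wooden rail and an aluminium fence to an aluminium end stop; the clamp is on the -x side of home, and all but its hub and lever stays below 28 mm above the desk.
- fence_face (a point): Middle of the top edge of the aluminium fence's face, 20 mm above the desk. The fence runs along the jig's y on its far (+x) side; face at jig x = +22 mm, 12 mm thick, y from -47 to +117 mm.
- stop_face (a point): Middle of the top edge of the aluminium end stop's face, 20 mm above the desk: face at jig y = -32 mm, looking to +y; 11 mm thick, x from -28 to +22 mm.
- rail_face (a point): Middle of the top edge of the low light wooden guide rail's face, 14 mm above the desk: face at jig x = -29 mm, rail 9 mm thick, y from +18 to +118 mm.
- plinth_center (a point): Centre of the loose dark wooden plinth, a block 44 mm (its x) by 64 mm (its y) by 24 mm high, 0.1 kg, lying on the jig's board (underside 6 mm, top 30 mm above the desk) in the guide, 55 to 80 mm in +y of home. Home: centre at x = 0, y = 0 of the jig.
- clamp_lever (a joint): Angle of the cam lever about the vertical: 0 = fully open (pad drawn back), 1.92 = fully closed, both at stops. Seen from above it turns clockwise as it closes: in the jig's frame it points to 260 degrees (counter-clockwise from +x) when open, 150 when closed, passing through 180. It stays where it is left; turning takes about 2 N at the grip; closed, the sprung pad presses with about 9 N.
- lever_pivot (a point): On the lever's vertical axis, at jig x = -72 mm, y = 0, at the height of the lever's middle, 44 mm above the desk. Hub 14 mm in diameter, top 54 mm above the desk.
- lever_grip (a point): Middle of the red lever grip, 60 mm from the pivot, 44 mm above the desk. The round red grip is 12 to 16 mm thick and reaches from 33 to 84 mm from the pivot; its underside is 36 mm above the desk and the space below and beside it is free.
- clamp_pad: Rubber pad of the clamp, 22 mm wide, 8 to 24 mm above the desk, at y = 0 of the jig; moves in +x of the jig as the lever closes (face at x = -30 mm open, -19 mm closed when nothing is in the way).
- tape_roll: Yellow roll of masking tape, 68 mm across, 11 mm high, behind the fence. Leave alone.
- red_dish: Small metal dish of red paint, 41 mm across, 11 mm high, behind the fence. Leave alone.
- white_jar: Paint jar with white lid, 36 mm across, 46 mm high, standing to the left of the jig. Leave alone.
- cutters: Red-handled side cutters, 47 x 126 x 12 mm, lying to the right of the jig. Leave alone.

How it is judged:
By the outcome, as a careful person would: the job done as asked, in the order asked, and still so for the second after the job is handed in, with the robot touching nothing.
It also fails if it takes over 64 s, if anything falls off the work surface, if the arm or the gripper's body presses on something with over 40 N, if the wrist force passes 120 N, or if a joint passes its speed limit or range.

## Working session

There is one attempt and no reset: what is moved stays moved. The work goes in short steps, Python scripts to look and compute and a tool call to move; the robot and the scene stay as the last step left them, time stands still between calls to the robot, and variables do not carry over. Pictures are saved under pics/ and viewed, at most 10 in all, crops included, and the job is handed in when it is done.

Besides the shell and the picture viewer there is one more tool, called in YAML: its name, and indented under it one key for each argument. drive_tool: Moves the arm, as the interface text tells. Its arguments: {"type":"object","properties":{"plan":{"type":"array","items":{"type":"object","properties":{"x":{"type":"number"},"y":{"type":"number"},"z":{"type":"number"},"ax":{"type":"number"},"ay":{"type":"number"},"az":{"type":"number"},"hand":{"type":"number"}}}},"grip_force":{"type":"number"}},"required":["plan"]}

```bash
mkdir -p pics; ls; python3 - <<'E'
from rig import monitor, imaging, r
import cv2
s=monitor.sense(); print(s)
for n in("top","scene"):
    cv2.imwrite(f"pics/{n}0.png",imaging.grab_frame(n)[:,:,::-1]); c=imaging.camera_info(n); print(n,c)
E
```

```text
pics
{'clock': 0.0, 'qpos': array([ 1.22560103e+00,  3.53658723e-01,  1.63413755e+00,  5.60986291e-06,
        1.15522694e+00, -2.38211522e-03]), 'qvel': array([-0.00083474, -0.00096903, -0.00080515, -0.0012612 , -0.00026077,
        0.00043768]), 'joint_efforts': array([ 1.95405759e-03, -6.05253553e+01, -3.42065227e+01,  1.85974814e-04,
        9.22585255e-03, -6.12338476e-05]), 'eef_pos': array([209.9088392 , 588.17800499, 230.55363088]), 'tcp_rot': array([-3.14016212e+00, -8.53686518e-06,  2.79877719e+00]), 'contact_force': array([-0.09391377, -0.65386306,  0.44070358]), 'wrist_torque': array([-0.00543053,  0.00793571, -0.02994559]), 'grasp_force': 0.0, 'opening': 0.9996072311362814}
top {'mtx': array([[479.88930578,   0.        , 313.32022479],
       [  0.        , 479.88930578, 197.72397408],
       [  0.        ,   0.        ,   1.        ]]), 'dist': array([0.02769425, 0.        , 0.        , 0.        , 0.        ]), 'R': array([[ 0.0010136 , -0.99948297,  0.03213651],
       [-0.99279522, -0.00485635, -0.11972495],
       [ 0.11981911, -0.03178362, -0.99228684]]), 't': array([188.67341882, 559.61338851, 855.37113582])}
scene {'mtx': array([[392.86209226,   0.        , 316.93152787],
       [  0.        , 392.86209226, 189.01225554],
       [  0.        ,   0.        ,   1.        ]]), 'dist': array([0.00849563, 0.        , 0.        , 0.        , 0.        ]), 'R': array([[ 0.80436445, -0.59396898, -0.01409577],
       [-0.42293158, -0.55575701, -0.71572553],
       [ 0.41728494,  0.58166571, -0.69823941]]), 't': array([-329.20122803,  400.15436869,  537.28027512])}
```

View pics/top0.png

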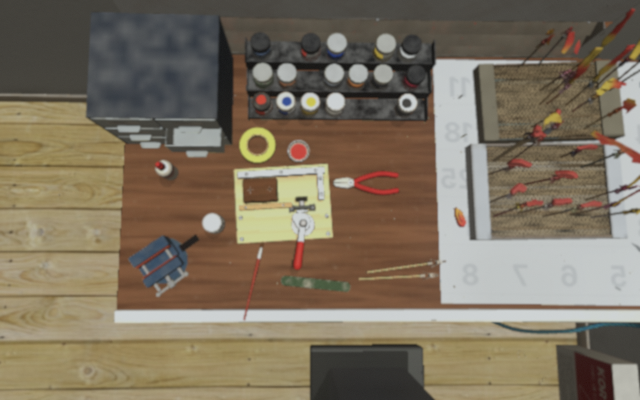

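View pics/scene0.png

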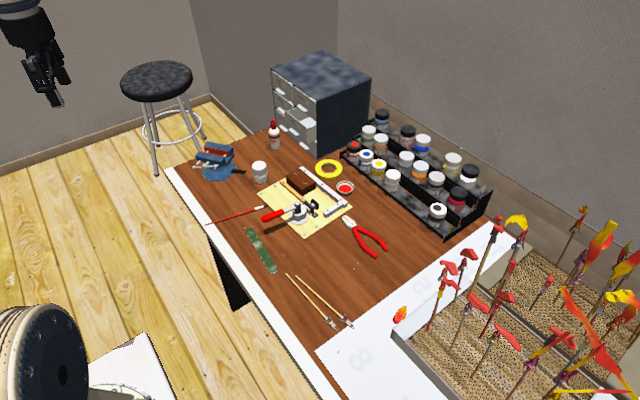

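The top view shows the jig at about (235–332, 165–243). The fence is at the top (world +x), the stop is on the right (−y), and the plinth is near (260,189). The lever pivot is near (303,223), with the grip reaching (297,268). The scene view agrees. Next I'll measure the board by colour.

```bash
cat > h.py <<'E'
import numpy as np, cv2
from rig import monitor, imaging, r
def ray(c,px,z):
    u=cv2.undistortPoints(np.float64(px).reshape(-1,1,2),c["mtx"],np.array(c["dist"])).reshape(-1,2)
    d=np.c_[u,np.ones(len(u))]@c["R"]; o=-c["R"].T@c["t"]
    return (o+d*((z-o[2])/d[:,2])[:,None])[:,:2]
def proj(c,X):
    return cv2.projectPoints(np.float64(X).reshape(-1,1,3),cv2.Rodrigues(c["R"])[0],c["t"],c["mtx"],np.array(c["dist"]))[0].reshape(-1,2)
def big(m):
    cs,_=cv2.findContours(m.astype(np.uint8),cv2.RETR_EXTERNAL,cv2.CHAIN_APPROX_NONE)
    return max(cs,key=cv2.contourArea).reshape(-1,2)
E
python3 - <<'E'
from h import *
im=imaging.grab_frame("top"); c=imaging.camera_info("top")
h=cv2.cvtColor(im,cv2.COLOR_RGB2HSV)
y0,y1,x0,x1=155,275,225,345
H=h[y0:y1,x0:x1]
m=(H[...,0]>20)&(H[...,0]<35)&(H[...,1]>50)&(H[...,2]>170)
m=cv2.morphologyEx(m.astype(np.uint8),cv2.MORPH_OPEN,np.ones((3,3)))
q=big(m)+[x0,y0]
w=ray(c,q,6.); rect=cv2.minAreaRect(w.astype(np.float32)); print("board",rect, cv2.boxPoints(rect))
red=((H[...,0]<6)|(H[...,0]>174))&(H[...,1]>180)&(H[...,2]>120)
red[:, 85:]=0; red[:60]=0
q=big(red)+[x0,y0]; wr=ray(c,q,44.); print("red",cv2.minAreaRect(wr.astype(np.float32)),wr.mean(0))
dk=(H[...,2]<110)&(H[...,1]>80); dk[70:]=0;dk[:,65:]=0;dk[:15]=0;dk[:,:15]=0
wd=ray(c,big(dk)+[x0,y0],30.); print("plinth",cv2.minAreaRect(wd.astype(np.float32)))
cv2.imwrite("pics/crop.png",cv2.resize(im[y0:y1,x0:x1,::-1],None,fx=5,fy=5,interpolation=cv2.INTER_CUBIC))
E
```

```text
board ((541.3129272460938, 280.60308837890625), (122.81269073486328, 110.41036224365234), 3.88040828704834) [[476.3114  331.5261 ]
 [483.78333 221.36885]
 [606.31445 229.68008]
 [598.8425  339.83734]]
red ((452.85540771484375, 217.98033142089844), (12.129046440124512, 44.659549713134766), 82.04110717773438) [453.13873226 217.68576468]
plinth ((573.0520629882812, 287.78094482421875), (44.865299224853516, 60.47867965698242), 1.0347079038619995)
```

View pics/crop.png

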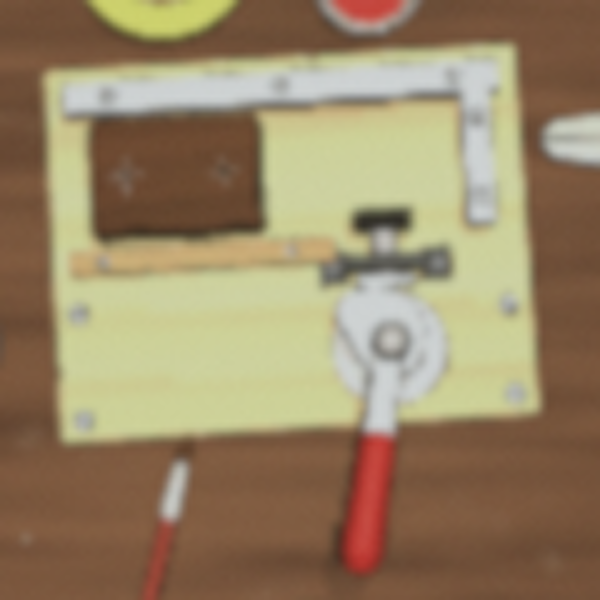

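The crop is sharp enough for board corners: TL (45,72), TR (515,45), BR (540,410) and BL (62,442), with the pivot at (390,340). I'll fit the jig frame from these.

```bash
python3 - <<'E'
from h import *
c=imaging.camera_info("top")
P=lambda a:np.array(a)/5+[225-.4,155-.4]
w=ray(c,P([[45,72],[515,45],[540,410],[62,442]]),6.)
J=np.array([[42,125],[42,-55],[-100,-55],[-100,125.]])
A,B=J-J.mean(0),w-w.mean(0)
yaw=np.arctan2((A[:,0]*B[:,1]-A[:,1]*B[:,0]).sum(),(A*B).sum())
R=np.array([[np.cos(yaw),-np.sin(yaw)],[np.sin(yaw),np.cos(yaw)]]); o=w.mean(0)-R@J.mean(0)
print("sides",np.linalg.norm(np.diff(w,axis=0),axis=1),"yaw",np.degrees(yaw),"o",o,"res",B-A@R.T)
np.save("jig.npy",np.r_[o,yaw])
j=lambda p,z:(ray(c,P(p),z)-o)@R
print("pivot",j([[390,340]],54.),"lever end/start",j([[362,572],[378,434]],44.))
print("plinth top corners",j([[92,120],[260,115],[263,230],[97,238]],30.))
print("fence edge(far left/right)",j([[65,115],[462,97]],20.),"stop",j([[468,222],[462,100]],20.))
print("pad",j([[355,212],[410,210]],24.))
E
```

```text
sides [179.26507192 139.77133299 179.126196  ] yaw 3.8064698319878487 o [583.520546   214.09707569] res [[-0.88531431 -0.5008062 ]
 [-1.07367424  0.22326921]
 [ 1.13587235  0.58723396]
 [ 0.8231162  -0.30969697]]
pivot [[-72.19882167   0.86277283]] lever end/start [[-153.51570865   15.8634613 ]
 [-104.97969077    7.13794073]]
plinth top corners [[ 17.55850688 105.20954926]
 [ 15.71927322  43.3286842 ]
 [-27.15040522  44.64295685]
 [-26.34835583 105.49425029]]
fence edge(far left/right) [[ 21.72383051 116.17458195]
 [ 19.66463082 -32.36740226]] stop [[-27.69430062 -31.4701753 ]
 [ 18.52449046 -32.2916771 ]]
pad [[-21.83222345  10.42900118]
 [-22.34043757 -10.01966616]]
```

All the landmarks agree with the given sizes. The lever is at about 170° in the jig frame, and the plinth is about 75 mm from home. I'll shut the fingers, align the tool to the jig, and move to the lever's +y side.

drive_tool:
  plan:
    - {"x": -0.8, "y": -0.5, "az": -0.6, "hand": 0}
    - {"x": -1.6, "y": -1.0, "az": -1.2, "hand": 0}
    - {"x": -2.4, "y": -1.6, "az": -1.8, "hand": 0}
    - {"x": -3.2, "y": -2.1, "az": -2.4, "hand": 0}
    - {"x": -4.0, "y": -2.7, "az": -3.0, "hand": 0}
    - {"x": -4.8, "y": -3.2, "az": -3.6, "hand": 0}
    - {"x": -5.6, "y": -3.8, "z": 0.3, "az": -3.9, "hand": 0}
    - {"x": -6.3, "y": -4.2, "z": 0.6, "az": -3.9, "hand": 0}

```text
invalid input
```

```bash
cat >> h.py <<'E'
from scipy.spatial.transform import Rotation as Ro
ox,oy,yaw=np.load("jig.npy"); RJ=np.array([[np.cos(yaw),-np.sin(yaw)],[np.sin(yaw),np.cos(yaw)]])
def where():
    s=monitor.sense(); p=s["eef_pos"]; jg=RJ.T@(p[:2]-[ox,oy])
    print("t %.2f jig xyz"%s["clock"],jg.round(1),p[2].round(1),"yaw-jig deg",np.degrees(s["tcp_rot"][2]-yaw).round(1),"rp",s["tcp_rot"][:2].round(3),"F",s["contact_force"].round(1),"op",round(s["opening"],2))
    return np.r_[jg,p[2]],Ro.from_euler("xyz",s["tcp_rot"]).as_matrix()
def shift(X):
    p,T=where(); d=np.r_[RJ@(np.array(X[:2])-p[:2]),X[2]-p[2]]
    print("shift units",(T.T@d/50).round(2))
E
python3 - <<'E'
from h import *
shift([-119.5,40,100])
E
```

```text
t 0.15 jig xyz [-347.9  398.2] 230.7 yaw-jig deg 156.6 rp [-3.141 -0.   ] F [ 0.5 -0.3  0.5] op 1.0
shift units [-7.04 -4.75  2.62]
```

drive_tool:
  plan:
    - {"x": -0.8, "y": -0.5, "z": 0.0, "ax": 0.0, "ay": 0.0, "az": -0.6, "hand": 0.0}
    - {"x": -1.6, "y": -1.0, "z": 0.0, "ax": 0.0, "ay": 0.0, "az": -1.2, "hand": 0.0}
    - {"x": -2.4, "y": -1.6, "z": 0.0, "ax": 0.0, "ay": 0.0, "az": -1.8, "hand": 0.0}
    - {"x": -3.2, "y": -2.1, "z": 0.0, "ax": 0.0, "ay": 0.0, "az": -2.4, "hand": 0.0}
    - {"x": -4.0, "y": -2.7, "z": 0.0, "ax": 0.0, "ay": 0.0, "az": -3.0, "hand": 0.0}
    - {"x": -4.8, "y": -3.2, "z": 0.0, "ax": 0.0, "ay": 0.0, "az": -3.6, "hand": 0.0}
    - {"x": -5.6, "y": -3.8, "z": 0.3, "ax": 0.0, "ay": 0.0, "az": -3.9, "hand": 0.0}
    - {"x": -6.3, "y": -4.2, "z": 0.6, "ax": 0.0, "ay": 0.0, "az": -3.9, "hand": 0.0}

```text
clock: 0.95
eef_pos: [437.1, 283.0, 201.4]
tcp_rot: [3.141, 0.001, -3.075]
contact_force: [0.2, 1.0, -0.1]
opening: 0.001
grasp_force: 0.0
```

```bash
python3 - <<'E'
from h import *
shift([-119.5,40,100])
E
```

```text
t 0.95 jig xyz [-141.5   78.5] 201.4 yaw-jig deg -180.0 rp [3.141e+00 1.000e-03] F [ 0.2  1.  -0.1] op 0.0
shift units [-0.44 -0.77  2.03]
```

drive_tool:
  plan:
    - {"x": -0.2, "y": -0.4, "z": 0.6, "ax": 0.0, "ay": 0.0, "az": 0.0, "hand": 0.0}
    - {"x": -0.44, "y": -0.77, "z": 1.3, "ax": 0.0, "ay": 0.0, "az": 0.0, "hand": 0.0}
    - {"x": -0.44, "y": -0.77, "z": 2.0, "ax": 0.0, "ay": 0.0, "az": 0.0, "hand": 0.0}
    - {"x": -0.44, "y": -0.77, "z": 2.0, "ax": 0.0, "ay": 0.0, "az": 0.0, "hand": 0.0}

```text
clock: 1.35
eef_pos: [458.0, 245.8, 97.5]
tcp_rot: [-3.138, -0.007, -3.077]
contact_force: [-0.7, -0.4, 0.9]
opening: -0.002
grasp_force: 0.0
```

```bash
python3 - <<'E'
from h import *
shift([-119.5,40,39])
c=imaging.camera_info("wrist"); im=imaging.grab_frame("wrist")
cv2.imwrite("pics/w1.png",im[:,:,::-1])
q=lambda x,y,z:np.r_[RJ@[x,y]+[ox,oy],z]
print(proj(c,[q(-72,0,54),q(-72,0,44),q(-154,15,44),q(-119.5,40,100),q(22,0,20),q(-3,-32,20)]).round())
E
```

```text
t 1.35 jig xyz [-123.1   40. ] 97.5 yaw-jig deg -180.1 rp [-3.138 -0.007] F [-0.7 -0.4  0.9] op -0.0
shift units [-0.08  0.    1.17]
[[269. 286.]
 [271. 279.]
 [285. 180.]
 [321. 265.]
 [281. 345.]
 [247. 325.]]
```

View pics/w1.png

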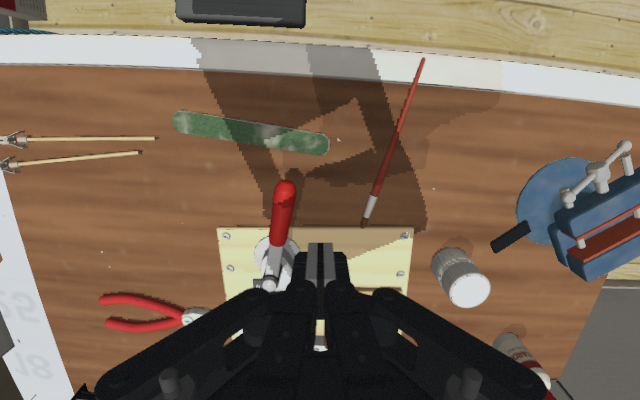

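The wrist view shows the lever end at (285,183), against a predicted (285,180), and the fingertip on its +y side. I'll lower the tip to z = 34 and start the sweep.

drive_tool:
  plan:
    - {"x": -0.05, "y": 0.0, "z": 0.5, "ax": 0.0, "ay": 0.0, "az": 0.0, "hand": 0.0}
    - {"x": -0.05, "y": 0.0, "z": 1.0, "ax": 0.0, "ay": 0.0, "az": 0.0, "hand": 0.0}
    - {"x": -0.05, "y": 0.0, "z": 1.28, "ax": 0.0, "ay": 0.0, "az": 0.0, "hand": 0.0}
    - {"x": -0.05, "y": 0.0, "z": 1.28, "ax": 0.0, "ay": 0.0, "az": 0.0, "hand": 0.0}

```text
clock: 1.8
eef_pos: [462.6, 248.4, 37.1]
tcp_rot: [-3.141, -0.001, -3.075]
contact_force: [-0.2, 0.1, 0.2]
opening: -0.004
grasp_force: 0.0
```

```bash
python3 - <<'E'
from h import *
for a in range(140,250,12):
    t=np.radians(a); print(a,end=" "); shift([-72+62*np.cos(t),62*np.sin(t),34])
E
```

```text
140 t 1.80 jig xyz [-118.4   42.3] 37.1 yaw-jig deg -180.0 rp [-3.141e+00 -1.000e-03] F [-0.2  0.1  0.2] op -0.0
shift units [ 0.02 -0.05  0.06]
152 t 1.80 jig xyz [-118.4   42.3] 37.1 yaw-jig deg -180.0 rp [-3.141e+00 -1.000e-03] F [-0.2  0.1  0.2] op -0.0
shift units [ 0.17 -0.26  0.06]
164 t 1.80 jig xyz [-118.4   42.3] 37.1 yaw-jig deg -180.0 rp [-3.141e+00 -1.000e-03] F [-0.2  0.1  0.2] op -0.0
shift units [ 0.26 -0.5   0.06]
176 t 1.80 jig xyz [-118.4   42.3] 37.1 yaw-jig deg -180.0 rp [-3.141e+00 -1.000e-03] F [-0.2  0.1  0.2] op -0.0
shift units [ 0.31 -0.76  0.06]
188 t 1.80 jig xyz [-118.4   42.3] 37.1 yaw-jig deg -180.0 rp [-3.141e+00 -1.000e-03] F [-0.2  0.1  0.2] op -0.0
shift units [ 0.3  -1.02  0.06]
200 t 1.80 jig xyz [-118.4   42.3] 37.1 yaw-jig deg -180.0 rp [-3.141e+00 -1.000e-03] F [-0.2  0.1  0.2] op -0.0
shift units [ 0.24 -1.27  0.06]
212 t 1.80 jig xyz [-118.4   42.3] 37.1 yaw-jig deg -180.0 rp [-3.141e+00 -1.000e-03] F [-0.2  0.1  0.2] op -0.0
shift units [ 0.12 -1.5   0.06]
224 t 1.80 jig xyz [-118.4   42.3] 37.1 yaw-jig deg -180.0 rp [-3.141e+00 -1.000e-03] F [-0.2  0.1  0.2] op -0.0
shift units [-0.04 -1.71  0.06]
236 t 1.80 jig xyz [-118.4   42.3] 37.1 yaw-jig deg -180.0 rp [-3.141e+00 -1.000e-03] F [-0.2  0.1  0.2] op -0.0
shift units [-0.23 -1.87  0.06]
248 t 1.80 jig xyz [-118.4   42.3] 37.1 yaw-jig deg -180.0 rp [-3.141e+00 -1.000e-03] F [-0.2  0.1  0.2] op -0.0
shift units [-0.46 -1.99  0.06]
```

drive_tool:
  plan:
    - {"x": 0.1, "y": -0.15, "z": 0.05, "ax": 0.0, "ay": 0.0, "az": 0.0, "hand": 0.0}
    - {"x": 0.17, "y": -0.26, "z": 0.05, "ax": 0.0, "ay": 0.0, "az": 0.0, "hand": 0.0}
    - {"x": 0.22, "y": -0.38, "z": 0.05, "ax": 0.0, "ay": 0.0, "az": 0.0, "hand": 0.0}
    - {"x": 0.26, "y": -0.5, "z": 0.05, "ax": 0.0, "ay": 0.0, "az": 0.0, "hand": 0.0}
    - {"x": 0.29, "y": -0.63, "z": 0.05, "ax": 0.0, "ay": 0.0, "az": 0.0, "hand": 0.0}
    - {"x": 0.31, "y": -0.76, "z": 0.05, "ax": 0.0, "ay": 0.0, "az": 0.0, "hand": 0.0}
    - {"x": 0.31, "y": -0.89, "z": 0.05, "ax": 0.0, "ay": 0.0, "az": 0.0, "hand": 0.0}
    - {"x": 0.3, "y": -1.02, "z": 0.05, "ax": 0.0, "ay": 0.0, "az": 0.0, "hand": 0.0}

```text
clock: 2.6
eef_pos: [451.4, 195.7, 34.7]
tcp_rot: [-3.141, -0.0, -3.076]
contact_force: [0.5, 1.6, 0.1]
opening: 0.005
grasp_force: 0.9
```

```bash
python3 - <<'E'
from h import *
for a in range(200,250,12):
    t=np.radians(a); print(a,end=" "); shift([-72+62*np.cos(t),62*np.sin(t),34])
E
```

```text
200 t 2.60 jig xyz [-133.1   -9.6] 34.7 yaw-jig deg -180.1 rp [-3.141 -0.   ] F [0.5 1.6 0.1] op 0.0
shift units [-0.06 -0.23  0.01]
212 t 2.60 jig xyz [-133.1   -9.6] 34.7 yaw-jig deg -180.1 rp [-3.141 -0.   ] F [0.5 1.6 0.1] op 0.0
shift units [-0.17 -0.46  0.01]
224 t 2.60 jig xyz [-133.1   -9.6] 34.7 yaw-jig deg -180.1 rp [-3.141 -0.   ] F [0.5 1.6 0.1] op 0.0
shift units [-0.33 -0.67  0.01]
236 t 2.60 jig xyz [-133.1   -9.6] 34.7 yaw-jig deg -180.1 rp [-3.141 -0.   ] F [0.5 1.6 0.1] op 0.0
shift units [-0.53 -0.84  0.01]
248 t 2.60 jig xyz [-133.1   -9.6] 34.7 yaw-jig deg -180.1 rp [-3.141 -0.   ] F [0.5 1.6 0.1] op 0.0
shift units [-0.76 -0.96  0.01]
```

Contact is about 1.6 N, as expected, so I'll carry on round the arc.

drive_tool:
  plan:
    - {"x": -0.03, "y": -0.12, "z": 0.0, "ax": 0.0, "ay": 0.0, "az": 0.0, "hand": 0.0}
    - {"x": -0.06, "y": -0.24, "z": 0.0, "ax": 0.0, "ay": 0.0, "az": 0.0, "hand": 0.0}
    - {"x": -0.11, "y": -0.35, "z": 0.0, "ax": 0.0, "ay": 0.0, "az": 0.0, "hand": 0.0}
    - {"x": -0.17, "y": -0.46, "z": 0.0, "ax": 0.0, "ay": 0.0, "az": 0.0, "hand": 0.0}
    - {"x": -0.25, "y": -0.57, "z": 0.0, "ax": 0.0, "ay": 0.0, "az": 0.0, "hand": 0.0}
    - {"x": -0.33, "y": -0.67, "z": 0.0, "ax": 0.0, "ay": 0.0, "az": 0.0, "hand": 0.0}
    - {"x": -0.4, "y": -0.74, "z": 0.0, "ax": 0.0, "ay": 0.0, "az": 0.0, "hand": 0.0}
    - {"x": -0.47, "y": -0.8, "z": 0.0, "ax": 0.0, "ay": 0.0, "az": 0.0, "hand": 0.0}

```text
clock: 3.4
eef_pos: [477.7, 157.5, 34.7]
tcp_rot: [-3.141, -0.001, -3.076]
contact_force: [-0.1, 2.4, 0.6]
opening: 0.0
grasp_force: 0.8
```

```bash
cat > lev.py <<'E'
from h import *
im=imaging.grab_frame("top"); c=imaging.camera_info("top")
h=cv2.cvtColor(im,cv2.COLOR_RGB2HSV)
m=((h[...,0]<6)|(h[...,0]>174))&(h[...,1]>150)&(h[...,2]>100)
v,u=np.nonzero(m); j=(ray(c,np.c_[u,v],44.)-[ox,oy])@RJ-[-72,0]
rr=np.hypot(*j.T); k=(rr>28)&(rr<92)&(j[:,0]<30)
a=np.degrees(np.arctan2(j[k,1],j[k,0]))%360
print("n",k.sum(),"lever angle median",np.median(a),"r",rr[k].min().round(),rr[k].max().round())
m=(h[...,2]<110)&(h[...,1]>80); v,u=np.nonzero(m); j=(ray(c,np.c_[u,v],30.)-[ox,oy])@RJ
k=(j[:,0]>-31)&(j[:,0]<24)&(j[:,1]>-35)&(j[:,1]<118); m2=np.zeros(m.shape,np.uint8); m2[v[k],u[k]]=1
m2=cv2.morphologyEx(m2,cv2.MORPH_OPEN,np.ones((5,5)))
if m2.any():
    q=(ray(c,big(m2),30.)-[ox,oy])@RJ
    print("plinth x",q[:,0].min().round(1),q[:,0].max().round(1),"y",q[:,1].min().round(1),q[:,1].max().round(1))
cv2.imwrite("pics/l.png",cv2.resize(im[140:290,215:355,::-1],None,fx=4,fy=4,interpolation=cv2.INTER_CUBIC))
E
python3 - <<'E'
import lev
from h import *
for a in (236,242,248,254):
    t=np.radians(a); print(a,end=" "); shift([-72+62*np.cos(t),62*np.sin(t),34])
E
```

```text
return _methods._mean(a, axis=axis, dtype=dtype,
  ret = ret.dtype.type(ret / rcount)
Traceback (most recent call last):
  File "lev.py", line 8, in <module>
    print("n",k.sum(),"lever angle median",np.median(a),"r",rr[k].min().round(),rr[k].max().round())
                                                            ~~~~~~~~~^^
ValueError: zero-size array to reduction operation minimum which has no identity
```

drive_tool:
  plan:
    - {"x": -0.06, "y": -0.04, "z": 0.0, "ax": 0.0, "ay": 0.0, "az": 0.0, "hand": 0.0}
    - {"x": -0.12, "y": -0.08, "z": 0.0, "ax": 0.0, "ay": 0.0, "az": 0.0, "hand": 0.0}
    - {"x": -0.17, "y": -0.11, "z": 0.0, "ax": 0.0, "ay": 0.0, "az": 0.0, "hand": 0.0}
    - {"x": -0.17, "y": -0.11, "z": 0.0, "ax": 0.0, "ay": 0.0, "az": 0.0, "hand": 0.0}

```text
clock: 3.85
eef_pos: [486.4, 152.9, 34.7]
tcp_rot: [-3.142, -0.001, -3.076]
contact_force: [-1.8, 2.0, 0.0]
opening: 0.0
grasp_force: 0.8
```

drive_tool:
  plan:
    - {"x": -0.06, "y": -0.03, "z": 0.0, "ax": 0.0, "ay": 0.0, "az": 0.0, "hand": 0.0}
    - {"x": -0.1, "y": -0.05, "z": 0.0, "ax": 0.0, "ay": 0.0, "az": 0.0, "hand": 0.0}
    - {"x": -0.1, "y": -0.05, "z": 0.0, "ax": 0.0, "ay": 0.0, "az": 0.0, "hand": 0.0}

```text
clock: 4.15
eef_pos: [487.0, 150.8, 33.8]
tcp_rot: [-3.141, -0.009, -3.077]
contact_force: [-14.2, 8.7, 4.5]
opening: -0.005
grasp_force: 7.9
```

The force rose to about 16 N, so the lever is at its open stop. I'll back off, rise and check from above.

drive_tool:
  plan:
    - {"x": 0.3, "y": 0.2, "z": 0.0, "ax": 0.0, "ay": 0.0, "az": 0.0, "hand": 0.0}
    - {"x": 0.4, "y": 0.3, "z": -0.3, "ax": 0.0, "ay": 0.0, "az": 0.0, "hand": 0.0}
    - {"x": 0.4, "y": 1.0, "z": -1.1, "ax": 0.0, "ay": 0.0, "az": 0.0, "hand": 0.0}
    - {"x": 0.2, "y": 1.9, "z": -1.2, "ax": 0.0, "ay": 0.0, "az": 0.0, "hand": 0.0}
    - {"x": -0.2, "y": 2.7, "z": -1.2, "ax": 0.0, "ay": 0.0, "az": 0.0, "hand": 0.0}
    - {"x": -0.8, "y": 3.3, "z": -1.2, "ax": 0.0, "ay": 0.0, "az": 0.0, "hand": 0.0}
    - {"x": -1.5, "y": 3.9, "z": -1.2, "ax": 0.0, "ay": 0.0, "az": 0.0, "hand": 0.0}
    - {"x": -1.5, "y": 3.9, "z": -1.2, "ax": 0.0, "ay": 0.0, "az": 0.0, "hand": 0.0}

```text
clock: 4.95
eef_pos: [557.7, 355.0, 95.6]
tcp_rot: [3.138, 0.006, -3.074]
contact_force: [0.3, -0.4, -0.6]
opening: -0.0
grasp_force: 0.0
```

```bash
sed -i 's/^print("n"/if k.any(): print("n"/' lev.py; python3 - <<'E' 2>/dev/null
from h import *
shift([-5,132,16])
import lev
E
```

```text
t 4.95 jig xyz [-16.4 142.3] 95.6 yaw-jig deg -179.9 rp [3.138 0.006] F [ 0.3 -0.4 -0.6] op -0.0
shift units [-0.22 -0.21  1.59]
n 191 lever angle median 259.92653697616254 r 36.0 82.0
plinth x -27.6 17.2 y 44.7 83.6
```

View pics/l.png

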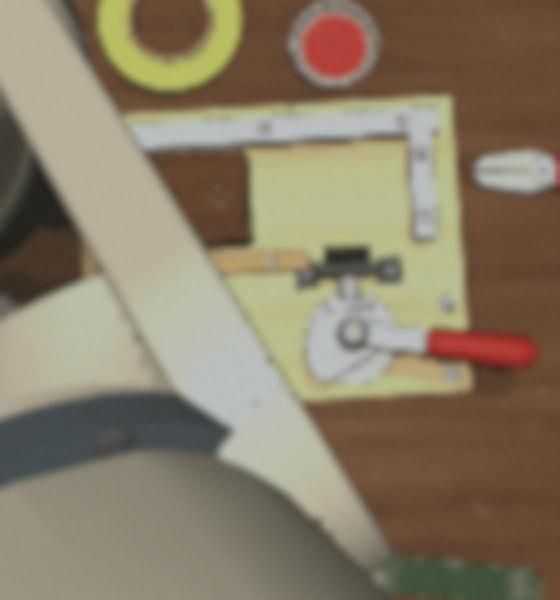

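The lever reads 259.9°, so it is fully open: in the picture its grip lies along (430–535, 345). The plinth is undisturbed. I'll lower behind its +y end.

drive_tool:
  plan:
    - {"x": -0.2, "y": -0.1, "z": 0.5, "ax": 0.0, "ay": 0.0, "az": 0.0, "hand": 0.0}
    - {"x": -0.2, "y": -0.1, "z": 1.0, "ax": 0.0, "ay": 0.0, "az": 0.0, "hand": 0.0}
    - {"x": -0.2, "y": -0.1, "z": 1.0, "ax": 0.0, "ay": 0.0, "az": 0.0, "hand": 0.0}

```text
clock: 5.3
eef_pos: [561.1, 343.8, 41.6]
tcp_rot: [-3.138, -0.005, -3.076]
contact_force: [-0.1, -0.9, -0.1]
opening: 0.002
grasp_force: 0.0
```

```bash
python3 - <<'E'
from h import *
shift([-5,134,16])
E
```

```text
t 5.30 jig xyz [-13.8 130.9] 41.6 yaw-jig deg -180.1 rp [-3.138 -0.005] F [-0.1 -0.9 -0.1] op 0.0
shift units [-0.18  0.06  0.51]
```

drive_tool:
  plan:
    - {"x": -0.18, "y": 0.06, "z": 0.0, "ax": 0.0, "ay": 0.0, "az": 0.0, "hand": 0.0}
    - {"x": -0.18, "y": 0.06, "z": 0.25, "ax": 0.0, "ay": 0.0, "az": 0.0, "hand": 0.0}
    - {"x": -0.18, "y": 0.06, "z": 0.5, "ax": 0.0, "ay": 0.0, "az": 0.0, "hand": 0.0}
    - {"x": -0.18, "y": 0.06, "z": 0.5, "ax": 0.0, "ay": 0.0, "az": 0.0, "hand": 0.0}

```text
clock: 5.7
eef_pos: [571.5, 348.9, 18.1]
tcp_rot: [-3.14, -0.002, -3.076]
contact_force: [0.6, -0.5, 0.0]
opening: 0.001
grasp_force: 0.0
```

```bash
python3 - <<'E'
from h import *
shift([-5,50,16])
E
```

```text
t 5.70 jig xyz [ -3.  135.3] 18.1 yaw-jig deg -180.0 rp [-3.14e+00 -2.00e-03] F [ 0.6 -0.5  0. ] op 0.0
shift units [ 0.04 -1.71  0.04]
```

Now I'll push slowly in −y, 10 mm per row.

drive_tool:
  plan:
    - {"x": 0.04, "y": -0.2, "z": 0.0, "ax": 0.0, "ay": 0.0, "az": 0.0, "hand": 0.0}
    - {"x": 0.04, "y": -0.35, "z": 0.0, "ax": 0.0, "ay": 0.0, "az": 0.0, "hand": 0.0}
    - {"x": 0.04, "y": -0.5, "z": 0.0, "ax": 0.0, "ay": 0.0, "az": 0.0, "hand": 0.0}
    - {"x": 0.04, "y": -0.65, "z": 0.0, "ax": 0.0, "ay": 0.0, "az": 0.0, "hand": 0.0}
    - {"x": 0.04, "y": -0.8, "z": 0.0, "ax": 0.0, "ay": 0.0, "az": 0.0, "hand": 0.0}
    - {"x": 0.04, "y": -0.95, "z": 0.0, "ax": 0.0, "ay": 0.0, "az": 0.0, "hand": 0.0}
    - {"x": 0.04, "y": -1.1, "z": 0.0, "ax": 0.0, "ay": 0.0, "az": 0.0, "hand": 0.0}
    - {"x": 0.04, "y": -1.25, "z": 0.0, "ax": 0.0, "ay": 0.0, "az": 0.0, "hand": 0.0}

```text
clock: 6.5
eef_pos: [575.1, 286.6, 20.0]
tcp_rot: [3.141, 0.0, -3.076]
contact_force: [-0.3, 1.2, 2.5]
opening: 0.001
grasp_force: 1.1
```

```bash
python3 - <<'E' 2>/dev/null
from h import *
shift([-5,42,18])
import lev
E
```

```text
t 6.50 jig xyz [-3.6 72.9] 20.0 yaw-jig deg -180.1 rp [3.141 0.   ] F [-0.3  1.2  2.5] op 0.0
shift units [ 0.03 -0.62  0.04]
plinth x -27.6 -19.8 y 108.9 116.5
```

drive_tool:
  plan:
    - {"x": 0.0, "y": -0.12, "z": 0.0, "ax": 0.0, "ay": 0.0, "az": 0.0, "hand": 0.0}
    - {"x": 0.0, "y": -0.24, "z": 0.0, "ax": 0.0, "ay": 0.0, "az": 0.0, "hand": 0.0}
    - {"x": 0.0, "y": -0.34, "z": 0.0, "ax": 0.0, "ay": 0.0, "az": 0.0, "hand": 0.0}
    - {"x": 0.0, "y": -0.42, "z": 0.0, "ax": 0.0, "ay": 0.0, "az": 0.0, "hand": 0.0}
    - {"x": 0.0, "y": -0.42, "z": 0.0, "ax": 0.0, "ay": 0.0, "az": 0.0, "hand": 0.0}

```text
clock: 7.05
eef_pos: [576.2, 265.5, 19.7]
tcp_rot: [-3.141, -0.0, -3.076]
contact_force: [0.7, -0.8, -0.7]
opening: -0.002
grasp_force: 0.0
```

drive_tool:
  plan:
    - {"x": 0.0, "y": -0.06, "z": 0.0, "ax": 0.0, "ay": 0.0, "az": 0.0, "hand": 0.0}
    - {"x": 0.0, "y": -0.12, "z": 0.0, "ax": 0.0, "ay": 0.0, "az": 0.0, "hand": 0.0}
    - {"x": 0.0, "y": -0.12, "z": 0.0, "ax": 0.0, "ay": 0.0, "az": 0.0, "hand": 0.0}

```text
clock: 7.35
eef_pos: [576.5, 259.8, 19.7]
tcp_rot: [-3.141, -0.0, -3.076]
contact_force: [0.5, -0.4, 0.5]
opening: -0.002
grasp_force: 0.0
```

```bash
python3 - <<'E' 2>/dev/null
from h import *
shift([-5,42,18])
E
```

```text
t 7.35 jig xyz [-4. 46.] 19.7 yaw-jig deg -180.1 rp [-3.141 -0.   ] F [ 0.5 -0.4  0.5] op -0.0
shift units [ 0.02 -0.08  0.03]
```

drive_tool:
  plan:
    - {"x": 0.0, "y": -0.04, "z": 0.0, "ax": 0.0, "ay": 0.0, "az": 0.0, "hand": 0.0}
    - {"x": 0.0, "y": -0.08, "z": 0.0, "ax": 0.0, "ay": 0.0, "az": 0.0, "hand": 0.0}
    - {"x": 0.0, "y": -0.08, "z": 0.0, "ax": 0.0, "ay": 0.0, "az": 0.0, "hand": 0.0}

```text
clock: 7.65
eef_pos: [577.2, 257.8, 20.3]
tcp_rot: [3.139, 0.001, -3.077]
contact_force: [-1.9, 8.9, 0.6]
opening: -0.004
grasp_force: 4.4
```

drive_tool:
  plan:
    - {"x": 0.0, "y": -0.04, "z": 0.0, "ax": 0.0, "ay": 0.0, "az": 0.0, "hand": 0.0}
    - {"x": 0.0, "y": -0.06, "z": 0.0, "ax": 0.0, "ay": 0.0, "az": 0.0, "hand": 0.0}
    - {"x": 0.0, "y": -0.06, "z": 0.0, "ax": 0.0, "ay": 0.0, "az": 0.0, "hand": 0.0}

```text
clock: 7.95
eef_pos: [577.6, 257.2, 20.9]
tcp_rot: [3.136, 0.002, -3.077]
contact_force: [-4.7, 20.5, 4.0]
opening: -0.002
grasp_force: 10.3
```

```bash
python3 - <<'E' 2>/dev/null
from h import *
shift([-5,42,18])
import lev
E
```

```text
t 7.95 jig xyz [-3.  43.4] 20.9 yaw-jig deg -180.1 rp [3.136e+00 2.000e-03] F [-4.7 20.5  4. ] op -0.0
shift units [ 0.04 -0.03  0.06]
plinth x -30.2 -20.2 y 66.8 79.9
```

View pics/l.png

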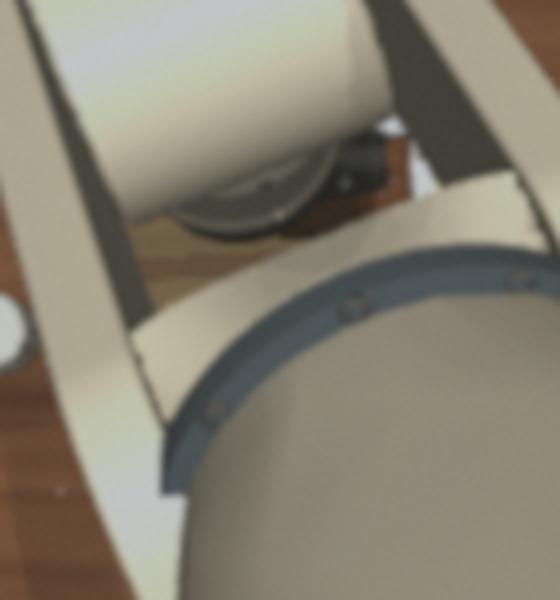

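The push built to 20 N without moving, with the tip at y = 43.4 (32 + 11 for the finger half-width). So the plinth is home. The arm hides it in this view, and I'll confirm after withdrawing.

drive_tool:
  plan:
    - {"x": 0.0, "y": 0.2, "z": 0.0, "ax": 0.0, "ay": 0.0, "az": 0.0, "hand": 0.0}
    - {"x": 0.0, "y": 0.3, "z": -0.3, "ax": 0.0, "ay": 0.0, "az": 0.0, "hand": 0.0}
    - {"x": 0.0, "y": 0.3, "z": -1.1, "ax": 0.0, "ay": 0.0, "az": 0.0, "hand": 0.0}
    - {"x": 0.1, "y": 0.0, "z": -1.6, "ax": 0.0, "ay": 0.0, "az": 0.0, "hand": 0.0}
    - {"x": 0.4, "y": -0.7, "z": -1.6, "ax": 0.0, "ay": 0.0, "az": 0.0, "hand": 0.0}
    - {"x": 0.8, "y": -1.4, "z": -1.6, "ax": 0.0, "ay": 0.0, "az": 0.0, "hand": 0.0}
    - {"x": 1.06, "y": -2.06, "z": -1.6, "ax": 0.0, "ay": 0.0, "az": 0.0, "hand": 0.0}
    - {"x": 1.06, "y": -2.06, "z": -1.6, "ax": 0.0, "ay": 0.0, "az": 0.0, "hand": 0.0}

```text
clock: 8.8
eef_pos: [528.8, 143.3, 100.5]
tcp_rot: [-3.14, -0.002, -3.078]
contact_force: [0.4, 0.4, 0.8]
opening: -0.005
grasp_force: 0.0
```

```bash
python3 - <<'E' 2>/dev/null
from h import *
shift([-56,-60,34])
c=imaging.camera_info("wrist"); im=imaging.grab_frame("wrist")
cv2.imwrite("pics/w2.png",im[:,:,::-1])
import lev
E
```

```text
t 8.80 jig xyz [-59.2 -67. ] 100.5 yaw-jig deg -180.2 rp [-3.14e+00 -2.00e-03] F [0.4 0.4 0.8] op -0.0
shift units [-0.07  0.14  1.33]
plinth x -30.9 3.6 y -7.2 30.0
```

View pics/l.png

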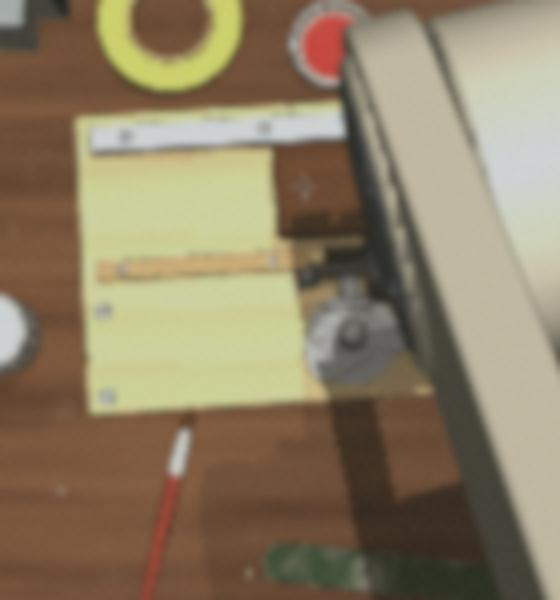

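The plinth's +y edge reads y ≈ 30, with about a 1.6 mm inward bias in the mask, which fits home at 32. I'll lower to the +x side of the lever.

drive_tool:
  plan:
    - {"x": -0.07, "y": 0.14, "z": 0.4, "ax": 0.0, "ay": 0.0, "az": 0.0, "hand": 0.0}
    - {"x": -0.07, "y": 0.14, "z": 0.9, "ax": 0.0, "ay": 0.0, "az": 0.0, "hand": 0.0}
    - {"x": -0.07, "y": 0.14, "z": 1.3, "ax": 0.0, "ay": 0.0, "az": 0.0, "hand": 0.0}
    - {"x": -0.07, "y": 0.14, "z": 1.3, "ax": 0.0, "ay": 0.0, "az": 0.0, "hand": 0.0}

```text
clock: 9.3
eef_pos: [532.9, 154.7, 32.8]
tcp_rot: [-3.141, -0.003, -3.075]
contact_force: [-0.6, -0.9, 0.2]
opening: -0.001
grasp_force: 0.0
```

```bash
cat > arc.py <<'E'
from h import *
p,T=where()
print("tip angle",np.degrees(np.arctan2(p[1],p[0]+72))%360)
for a in range(282,160,-6):
    t=np.radians(a); d=np.r_[RJ@(np.array([-72+62*np.cos(t),62*np.sin(t)])-p[:2]),0]
    print(a,(T.T@d/50)[:2].round(2),end="; ")
E
python3 arc.py
```

```text
t 9.30 jig xyz [-54.5 -55.9] 32.8 yaw-jig deg -180.0 rp [-3.141e+00 -3.000e-03] F [-0.6 -0.9  0.2] op -0.0
tip angle 287.3965514446477
282 [ 0.09 -0.09]; 276 [ 0.22 -0.11]; 270 [ 0.35 -0.12]; 264 [ 0.48 -0.11]; 258 [ 0.61 -0.09]; 252 [ 0.73 -0.06]; 246 [ 0.85 -0.01]; 240 [0.97 0.05]; 234 [1.08 0.12]; 228 [1.18 0.2 ]; 222 [1.27 0.29]; 216 [1.35 0.39]; 210 [1.42 0.5 ]; 204 [1.48 0.61]; 198 [1.53 0.74]; 192 [1.56 0.86]; 186 [1.58 0.99]; 180 [1.59 1.12]; 174 [1.58 1.25]; 168 [1.56 1.38]; 162 [1.53 1.5 ];
```

drive_tool:
  plan:
    - {"x": 0.09, "y": -0.09, "z": 0.0, "ax": 0.0, "ay": 0.0, "az": 0.0, "hand": 0.0}
    - {"x": 0.22, "y": -0.11, "z": 0.0, "ax": 0.0, "ay": 0.0, "az": 0.0, "hand": 0.0}
    - {"x": 0.35, "y": -0.12, "z": 0.0, "ax": 0.0, "ay": 0.0, "az": 0.0, "hand": 0.0}
    - {"x": 0.48, "y": -0.11, "z": 0.0, "ax": 0.0, "ay": 0.0, "az": 0.0, "hand": 0.0}
    - {"x": 0.61, "y": -0.09, "z": 0.0, "ax": 0.0, "ay": 0.0, "az": 0.0, "hand": 0.0}
    - {"x": 0.73, "y": -0.06, "z": 0.0, "ax": 0.0, "ay": 0.0, "az": 0.0, "hand": 0.0}
    - {"x": 0.85, "y": -0.01, "z": 0.0, "ax": 0.0, "ay": 0.0, "az": 0.0, "hand": 0.0}
    - {"x": 0.97, "y": 0.05, "z": 0.0, "ax": 0.0, "ay": 0.0, "az": 0.0, "hand": 0.0}

```text
clock: 10.1
eef_pos: [485.0, 153.6, 34.9]
tcp_rot: [-3.142, 0.0, -3.076]
contact_force: [2.4, -0.8, 0.2]
opening: 0.001
grasp_force: 1.0
```

```bash
python3 arc.py
```

```text
t 10.10 jig xyz [-102.3  -53.8] 34.9 yaw-jig deg -180.0 rp [-3.142  0.   ] F [ 2.4 -0.8  0.2] op 0.0
tip angle 240.6179111736339
282 [-0.86 -0.14]; 276 [-0.74 -0.16]; 270 [-0.61 -0.16]; 264 [-0.48 -0.16]; 258 [-0.35 -0.14]; 252 [-0.22 -0.1 ]; 246 [-0.1  -0.06]; 240 [0.01 0.  ]; 234 [0.12 0.07]; 228 [0.22 0.15]; 222 [0.32 0.25]; 216 [0.4  0.35]; 210 [0.47 0.46]; 204 [0.53 0.57]; 198 [0.57 0.69]; 192 [0.61 0.82]; 186 [0.63 0.95]; 180 [0.63 1.08]; 174 [0.63 1.21]; 168 [0.61 1.33]; 162 [0.57 1.46];
```

drive_tool:
  plan:
    - {"x": 0.12, "y": 0.07, "z": 0.0, "ax": 0.0, "ay": 0.0, "az": 0.0, "hand": 0.0}
    - {"x": 0.22, "y": 0.15, "z": 0.0, "ax": 0.0, "ay": 0.0, "az": 0.0, "hand": 0.0}
    - {"x": 0.32, "y": 0.25, "z": 0.0, "ax": 0.0, "ay": 0.0, "az": 0.0, "hand": 0.0}
    - {"x": 0.4, "y": 0.35, "z": 0.0, "ax": 0.0, "ay": 0.0, "az": 0.0, "hand": 0.0}
    - {"x": 0.47, "y": 0.46, "z": 0.0, "ax": 0.0, "ay": 0.0, "az": 0.0, "hand": 0.0}
    - {"x": 0.53, "y": 0.57, "z": 0.0, "ax": 0.0, "ay": 0.0, "az": 0.0, "hand": 0.0}
    - {"x": 0.57, "y": 0.69, "z": 0.0, "ax": 0.0, "ay": 0.0, "az": 0.0, "hand": 0.0}
    - {"x": 0.6, "y": 0.8, "z": 0.0, "ax": 0.0, "ay": 0.0, "az": 0.0, "hand": 0.0}

```text
clock: 10.9
eef_pos: [452.5, 191.8, 34.7]
tcp_rot: [-3.141, -0.0, -3.076]
contact_force: [1.9, -2.5, -0.4]
opening: -0.001
grasp_force: 1.1
```

```bash
python3 arc.py
```

```text
t 10.90 jig xyz [-132.2  -13.6] 34.7 yaw-jig deg -180.0 rp [-3.141 -0.   ] F [ 1.9 -2.5 -0.4] op -0.0
tip angle 192.6924292114243
282 [-1.46 -0.94]; 276 [-1.33 -0.96]; 270 [-1.21 -0.97]; 264 [-1.08 -0.96]; 258 [-0.95 -0.94]; 252 [-0.82 -0.91]; 246 [-0.7  -0.86]; 240 [-0.58 -0.8 ]; 234 [-0.48 -0.73]; 228 [-0.38 -0.65]; 222 [-0.28 -0.56]; 216 [-0.2  -0.46]; 210 [-0.13 -0.35]; 204 [-0.07 -0.23]; 198 [-0.03 -0.11]; 192 [0.01 0.01]; 186 [0.03 0.14]; 180 [0.04 0.27]; 174 [0.03 0.4 ]; 168 [0.01 0.53]; 162 [-0.02  0.65];
```

drive_tool:
  plan:
    - {"x": 0.03, "y": 0.1, "z": 0.0, "ax": 0.0, "ay": 0.0, "az": 0.0, "hand": 0.0}
    - {"x": 0.04, "y": 0.2, "z": 0.0, "ax": 0.0, "ay": 0.0, "az": 0.0, "hand": 0.0}
    - {"x": 0.04, "y": 0.3, "z": 0.0, "ax": 0.0, "ay": 0.0, "az": 0.0, "hand": 0.0}
    - {"x": 0.03, "y": 0.4, "z": 0.0, "ax": 0.0, "ay": 0.0, "az": 0.0, "hand": 0.0}
    - {"x": 0.03, "y": 0.46, "z": 0.0, "ax": 0.0, "ay": 0.0, "az": 0.0, "hand": 0.0}
    - {"x": 0.03, "y": 0.46, "z": 0.0, "ax": 0.0, "ay": 0.0, "az": 0.0, "hand": 0.0}

```text
clock: 11.5
eef_pos: [449.7, 214.6, 34.7]
tcp_rot: [3.142, -0.0, -3.076]
contact_force: [-0.0, -0.2, 0.7]
opening: -0.002
grasp_force: 0.4
```

drive_tool:
  plan:
    - {"x": -0.01, "y": 0.06, "z": 0.0, "ax": 0.0, "ay": 0.0, "az": 0.0, "hand": 0.0}
    - {"x": -0.02, "y": 0.1, "z": 0.0, "ax": 0.0, "ay": 0.0, "az": 0.0, "hand": 0.0}
    - {"x": -0.02, "y": 0.1, "z": 0.0, "ax": 0.0, "ay": 0.0, "az": 0.0, "hand": 0.0}

```text
clock: 11.8
eef_pos: [449.6, 216.8, 34.4]
tcp_rot: [-3.138, -0.003, -3.075]
contact_force: [2.6, -18.8, 4.6]
opening: -0.003
grasp_force: 8.2
```

```bash
python3 arc.py|head -2
```

```text
t 11.80 jig xyz [-133.4   11.6] 34.4 yaw-jig deg -180.0 rp [-3.138e+00 -3.000e-03] F [  2.6 -18.8   4.6] op -0.0
tip angle 169.28795798388558
```

The force hit 19 N at tip angle 169°, so the lever is at its closed stop. I'll back off, rise and swing clear to check.

drive_tool:
  plan:
    - {"x": 0.0, "y": -0.2, "z": 0.0, "ax": 0.0, "ay": 0.0, "az": 0.0, "hand": 0.0}
    - {"x": 0.0, "y": -0.4, "z": -0.3, "ax": 0.0, "ay": 0.0, "az": 0.0, "hand": 0.0}
    - {"x": 0.0, "y": -0.4, "z": -1.2, "ax": 0.0, "ay": 0.0, "az": 0.0, "hand": 0.0}
    - {"x": 0.0, "y": -0.4, "z": -2.1, "ax": 0.0, "ay": 0.0, "az": 0.0, "hand": 0.0}
    - {"x": 0.4, "y": 0.2, "z": -2.8, "ax": 0.0, "ay": 0.0, "az": 0.0, "hand": 0.0}
    - {"x": 0.8, "y": 1.1, "z": -2.8, "ax": 0.0, "ay": 0.0, "az": 0.0, "hand": 0.0}
    - {"x": 1.2, "y": 2.0, "z": -2.8, "ax": 0.0, "ay": 0.0, "az": 0.0, "hand": 0.0}
    - {"x": 1.6, "y": 2.8, "z": -2.8, "ax": 0.0, "ay": 0.0, "az": 0.0, "hand": 0.0}

```text
clock: 12.6
eef_pos: [360.7, 355.7, 175.5]
tcp_rot: [3.14, 0.001, -3.077]
contact_force: [1.0, 1.2, 0.5]
opening: 0.001
grasp_force: 0.0
```

drive_tool:
  plan:
    - {"x": 0.4, "y": 0.9, "z": 0.0, "ax": 0.0, "ay": 0.0, "az": 0.0, "hand": 0.0}
    - {"x": 0.8, "y": 1.8, "z": 0.0, "ax": 0.0, "ay": 0.0, "az": 0.0, "hand": 0.0}
    - {"x": 1.2, "y": 2.6, "z": 0.0, "ax": 0.0, "ay": 0.0, "az": 0.0, "hand": 0.0}
    - {"x": 1.2, "y": 2.6, "z": 0.0, "ax": 0.0, "ay": 0.0, "az": 0.0, "hand": 0.0}

```text
clock: 13.0
eef_pos: [290.6, 484.0, 175.0]
tcp_rot: [3.139, -0.0, -3.072]
contact_force: [1.0, -1.2, -0.2]
opening: 0.001
grasp_force: 0.0
```

```bash
python3 -c "
from h import *
where()
import lev"
```

```text
t 13.00 jig xyz [-274.3  288.8] 175.0 yaw-jig deg -179.8 rp [ 3.139 -0.   ] F [ 1.  -1.2 -0.2] op 0.0
n 200 lever angle median 149.64847224520224 r 36.0 84.0
plinth x -24.0 7.1 y -28.3 29.9
```

View pics/l.png

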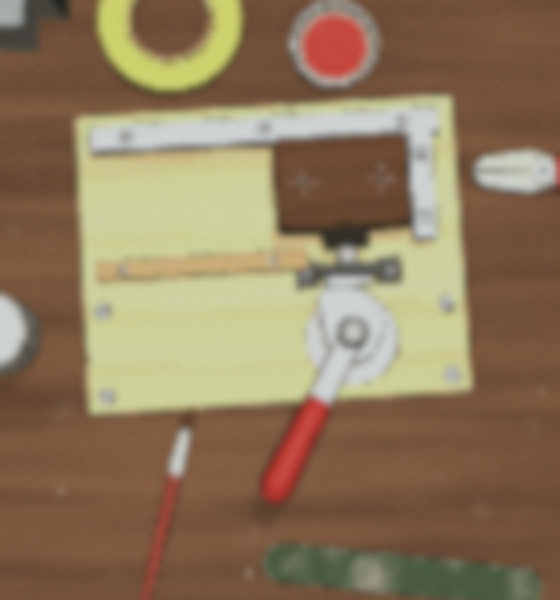

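The final view shows the lever at 149.6° (closed). The plinth is flush with the fence along (275–408, 140) and with the stop at (410, 135–225), the pad is pressed against it, and nothing around the jig has moved. Handing in.

```bash
python3 -c "
from rig import r
print(r.sign_off())"
```

```text
the job is handed in; nothing more can be done
None
```

The plinth is home against the end stop and clamped tight against the fence with the lever fully closed; nothing around the jig was moved, and I handed the job in at about 13 s.

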